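Lock the carving cradle with its hairpin clip

ROBOT

A 6-joint arm with a two-finger parallel gripper is mounted at the origin on a cart in front of the work surface, level with it; the furniture and walls round the work are solid. World frame = base frame: x ahead of the robot, y to its left, z up, the work surface at z = 0. Lengths are in m, angles in rad, forces in N, time in s.
With the tool pointing down it reaches from about 0.3 to 0.775 m from the base axis. Payload 14.6 kg.
Tool frame: the origin (TCP) lies between the finger pads; the fingertips stand 19 mm ahead of it and the grasp point (between the pads) is the TCP (ctrl.finger_overhang is the distance from the TCP to the fingertips, in m); z points along the fingers, y is the direction in which the jaws open and shut (so a half turn about z gives the same grasp; the last joint's range is limited). The gripper opens to 94 mm and grips with 3 to 60 N. Pads are 16 mm wide; open, the fingers measure 119 mm over their backs; the gripper's body (75 mm by 177 mm) begins 78 mm behind the grasp point.
Start: joints at [1.235, 0.3, 1.521, -0, 1.321, -0.067], TCP at [0.146, 0.53, 0.224] pointing down, gripper open.
Joint ranges: [-3.03, 3.03], [-0.79, 2.21], [0.23, 2.52], [-1.04, 4.18], [0, 3.07], [-2.55, 2.55]. Speed limits (rad/s): [2.22, 2.22, 2.57, 3.14, 3.14, 3.14].

INTERFACE

Orientations are given as [roll, pitch, yaw] about the fixed x, y, z axes, in that order (R = Rz(yaw) Ry(pitch) Rx(roll)).
In Python, from station import ctrl gives the robot as it stands.
- The arm moves only by the tool send_rows, never from a script. Its argument "series" is a list of rows, each a list of 7 numbers: the turn, a rotation vector about the tool's x, y, z in degrees, then the shift along the tool's x, y, z in m, then the gripper's target within -1 to 1 (fully open at 1, half-way at 0, shut at -1). A call has 1 to 8 rows; each row is the pose to reach, as a shift and turn from the pose commanded when the call began, along the tool's axes at that moment; what a row does not reach only later rows make up. A row lasts 1/10 s, in which the tool goes at most 50 mm and 8.59 degrees, less where a joint would pass 70% of its speed; a pose out of reach is approached as far as the arm can. A call with a gripper value outside its range is refused whole. The fingers move at their own pace and stop on an object; "force" is the grip in N (left out, the last holds). Time passes only in rows, so rows that repeat a pose let the fingers close. It gives the time, the measured TCP pose, the force and the opening at its end, in the units of the state.
- ctrl.get_obs(): the state, without advancing time (a new reading comes with each control period).
- ctrl.camera(name): name is "scene" or "top" or "wrist"; returns a dict with "pixels" (480x640x3 uint8, red, green, blue), "z_map" (480x640 float32, m along the optical axis (not along the pixel's ray), 0 where there is no reading), "fov_y" (degrees; the focal length in pixels is half the picture's height over the tangent of half this angle, whatever the lens; pixels are square), "cx", "cy" (the principal point, pixels), "k1" (the pictures are not rectified: a ray, as slopes to the right and down, at radius r is drawn at 1 + k1 r^2 times it, then the intrinsics apply), "R" (3x3) and "t" (3): a world point X has camera coordinates R X + t. Camera axes: x right, y down, z forward; pixel columns grow to the right and rows downward; lengths in m; the calibration is good to about 2 mm. A picture is of the moment at which its call begins.
- ctrl.hand_in(): hands the job in, once; it reports no verdict.
The state is a dict: "time_s": time; "qpos": joint angles; "joint_vel": joint speeds; "tau": joint torques, N m; "ee_pos": TCP position; "eef_rot": TCP orientation; "force": force on the tool from outside, world axes, zero at the start; "moment": the same for the moment, N m; "grip_width": finger opening in m.
Only numpy, scipy, OpenCV 4.12 (cv2) and the standard library are available. Lean on these libraries where they do the work, as an engineer would, in place of code of your own. Each camera call takes 0.05 s, during which the arm holds its last target.

TASK

A turned stone blank lies in the carving cradle and has to be locked in before work starts. Swing the hinged steel keeper strap over and down across the stone until it lies fully home with the headed pin standing up through its slot. Then push the hairpin clip along the top of the broad cheek, mouth first, onto the neck of the pin between strap and pin head until its bulges snap past and the pin sits in the clip's round pocket; leave the stone lying in the cradle and do not knock the hammer, the tape measure or the granite cap about.

Things in the scene. Friction and masses are not known exactly. Their poses are not given: they have to be found in the camera images.
- pin_neck (a point): Middle of the neck (16 mm diameter) of the upright steel pin fixed in the cradle's broad timber cheek: on its axis, 4 mm above the cheek's top. Its domed head, 25 mm diameter, spans 10 to 21 mm above the cheek's top. Axes: x along the cheeks, away from the robot; y from the pin across the stone to the hinge; z up.
- cheek_top (a point): On the flat top of the broad cheek, 105 mm before the pin (-x), 85.7 mm above the desk; axes as pin_neck. The top spans y +-55 mm and x from 85 mm behind this point to 75 mm ahead, where a seat for the strap's end, 6.7 mm lower, begins. The cradle is fixed; only pin, strap and hinge rise above this top.
- strap_hinge (a point): Middle of the strap's hinge line, on the narrower cheek across the stone from the pin: 155 mm from the pin axis (+y), same x as the pin, 82 mm above the desk. Axes as pin_neck; the hinge line runs along x. The gap between the cheeks, where the stone lies, is 58 mm wide.
- strap (a joint): Keeper strap angle, rad: 0 = down, fully home (its top 0.7 mm below the broad cheek's top), 1.57 = upright, more = leaning away from the pin; starts open. Flat dark steel bar 6 x 40 mm, 200 mm long from the hinge line, 0.32 kg; 31 x 38 mm slot 155 mm out, which clears the pin. Stiff hinge, stays at any angle: push 2 to 6 N at 100 to 150 mm out.
- clip_pocket (a point): Loose hairpin clip of 8 mm round steel wire, 120 mm long, 0.13 kg, flat on the broad cheek before the pin. Point: middle of the pocket for the pin, at half wire height (4 mm). x = towards the mouth, z up. Leg tips 36 mm ahead, 29 mm apart inside; bulges 11 mm ahead leave 8 mm and spring over the pin at a push of about 10 to 20 N; then it jumps home.
- clip_back (a point): Middle of the straight cross bar at the back of the clip's bow, the bar to push on: 76 mm behind clip_pocket, 36 mm long across, 8 mm thick, cranked up to 10 mm above the surface beneath the clip. Axes as clip_pocket. The rigid bow is 52 mm wide over its parallel sides, 12 to 25 mm ahead of this bar, 8 mm high there.
- stone_mid (a point): Middle of the turned stone blank, a plain grey drum 121 mm long, 53 mm diameter, 0.56 kg, lying loose along the cheeks on a rubber mat between them, below the closed strap. The point's own z is the drum's axis.
- club_hammer: Bystander: club hammer lying on the desk, 241 mm long, head 90 x 41 x 38 mm at its local +y end; origin under its middle.
- tape_measure: Bystander: tape measure in a yellow case, 35 x 72 x 62 mm; origin under its middle.
- stone_cap: Bystander: turned granite cap, a plain drum of 62 mm diameter, 47 mm high; origin under its middle.

How it is judged:
By the outcome, as a careful person would: the job done as asked, in the order asked, and still so for the second after the job is handed in, with the robot touching nothing.
It also fails if it takes over 58 s, if anything falls off the work surface, if the arm or the gripper's body presses on something with over 40 N, if the wrist force passes 120 N, or if a joint passes its speed limit or range.

## Working session

There is one attempt and no reset: what is moved stays moved. The work goes in short steps, Python scripts to look and compute and a tool call to move; the robot and the scene stay as the last step left them, time stands still between calls to the robot, and variables do not carry over. Pictures are saved under pics/ and viewed, and the job is handed in when it is done.

Besides the shell and the picture viewer there is one more tool, called after "Call:" in YAML: its name, and indented under it one key for each argument. send_rows: Moves the arm, as the interface text tells. Its arguments: {"type":"object","properties":{"series":{"type":"array"},"force":{"type":"number"}},"required":["series"]}

```bash
mkdir -p pics; ls
cat > h.py <<'E'
import numpy as np, cv2, pickle
from station import ctrl
def snap(name,fn):
    c=ctrl.camera(name); pickle.dump({k:c[k] for k in c},open(f'{fn}.pkl','wb'))
    cv2.imwrite(f'pics/{fn}.png',c['pixels'][:,:,::-1]); return c
def load(fn): return pickle.load(open(f'{fn}.pkl','rb'))
def K(c):
    f=240/np.tan(np.radians(c['fov_y'])/2); return np.array([[f,0,c['cx']],[0,f,c['cy']],[0,0,1.]]),np.array([c['k1'],0,0,0.])
def ray(c,u,v):
    k,d=K(c); p=cv2.undistortPoints(np.array([[[u,v]]],float),k,d,criteria=(3,100,1e-10))[0,0] if False else cv2.undistortPoints(np.array([[[u,v]]],float),k,d)[0,0]
    return np.array([p[0],p[1],1.])
def px3d(c,u,v,win=1):
    z=c['z_map'][int(v)-win:int(v)+win+1,int(u)-win:int(u)+win+1]; z=np.median(z[z>0]) if (z>0).any() else np.nan
    return np.array(c['R']).T@(ray(c,u,v)*z-np.array(c['t']))
def pxplane(c,u,v,z):
    R=np.array(c['R']);o=-R.T@np.array(c['t']);d=R.T@ray(c,u,v); return o+d*(z-o[2])/d[2]
def proj(c,X):
    k,d=K(c); R=np.array(c['R']); return cv2.projectPoints(np.atleast_2d(np.array(X,float)),cv2.Rodrigues(R)[0],np.array(c['t'],float),k,d)[0][:,0]
def crop(fn,x0,y0,x1,y1,s,out):
    im=cv2.imread(f'pics/{fn}.png')[y0:y1,x0:x1]; cv2.imwrite(f'pics/{out}.png',cv2.resize(im,None,fx=s,fy=s,interpolation=cv2.INTER_CUBIC))
E
python3 - <<'E'
from h import *
for n in ['scene','top','wrist']:
    c=snap(n,n+'0'); print(n,c['fov_y'],c['k1'],c['cx'],c['cy'],-np.array(c['R']).T@c['t'])
print(ctrl.get_obs(),ctrl.finger_overhang)
E
```

```text
pics
scene 49.65226946182826 -0.10425837360867982 319.20026112829106 231.64211627874553 [-0.0146268  -0.5599528   0.95247422]
top 55.73513519273028 0.03001484165703682 320.43648853786397 247.44489235888466 [ 0.44917304 -0.048369    0.98351333]
wrist 71.25995092327325 -0.05594513106512342 319.3052389422663 238.64616860378305 [0.07909872 0.54807285 0.38335565]
{'time_s': 0.15, 'qpos': array([ 1.23540455e+00,  3.00317706e-01,  1.52141955e+00,  3.48677477e-06,
        1.32072500e+00, -6.66417150e-02]), 'joint_vel': array([-0.00033641, -0.00252203, -0.00241806,  0.00018787, -0.00038478,
       -0.00132037]), 'tau': array([ 7.15808746e-04, -5.31957042e+01, -3.52826822e+01,  7.08491681e-02,
        2.35889998e-02, -3.57098781e-05]), 'ee_pos': array([0.14600339, 0.53007714, 0.22403881]), 'eef_rot': array([-3.14072520e+00, -6.12791288e-05,  2.87284170e+00]), 'force': array([-0.61745889, -0.24580677,  0.50861246]), 'moment': array([-0.00260144,  0.02983848, -0.03022766]), 'grip_width': 0.09410809587076992} 0.019
```

View pics/scene0.png

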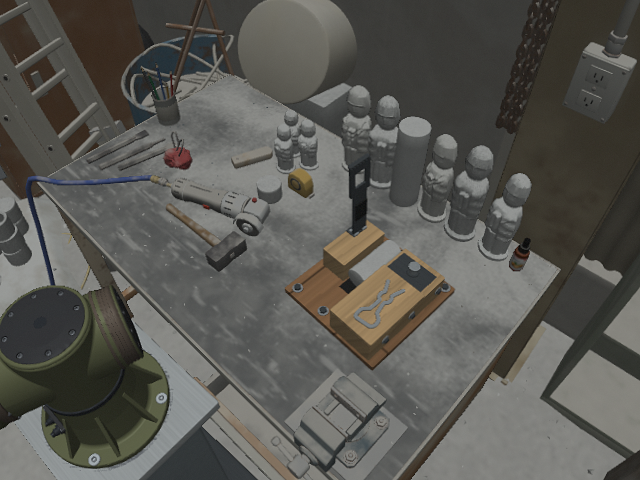

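View pics/top0.png

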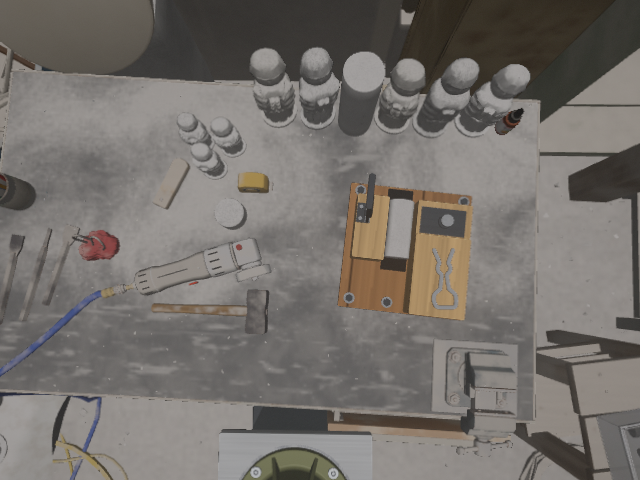

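View pics/wrist0.png

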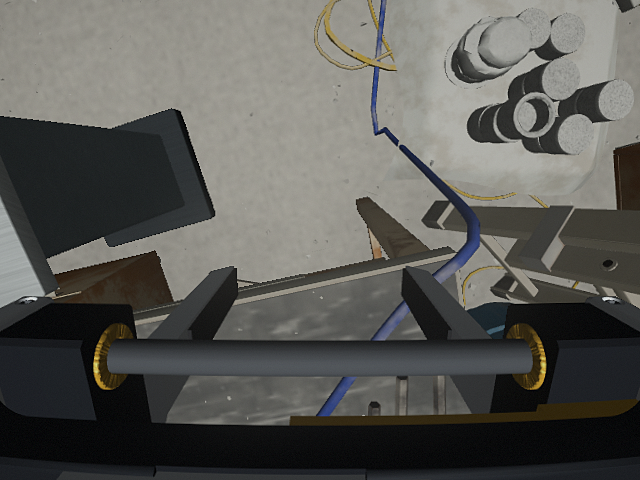

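The top view shows the cradle: strap standing open near (369,190), pin near (447,220), clip from (440,250) to (443,305), and the stone near (400,228). I'll enlarge it.

Run:
```python
from h import *
crop('top0',330,170,490,330,5,'t1')
crop('scene0',280,140,460,370,3,'s1')
```

```text
(no output)
```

View pics/t1.png

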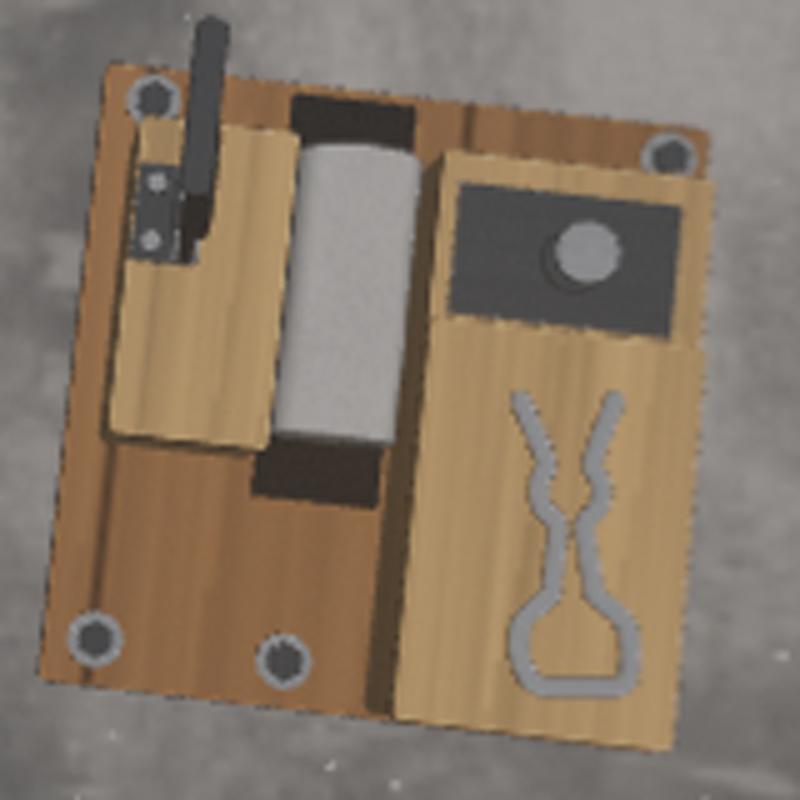

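View pics/s1.png

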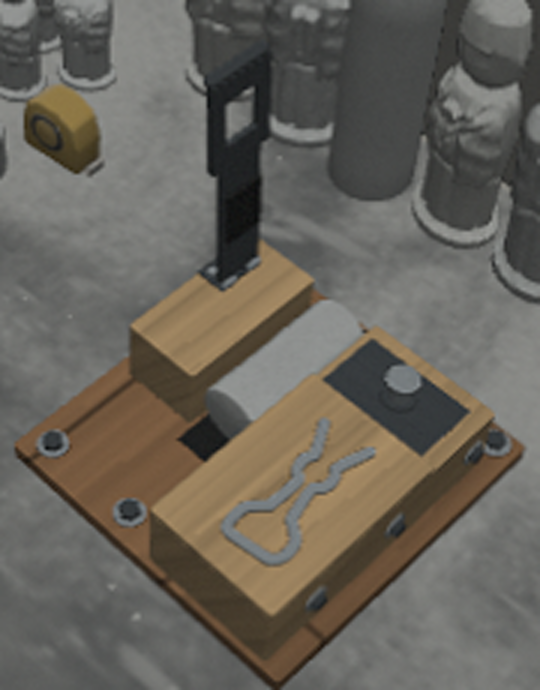

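Run:
```python
from h import *
c=load('top0')
def P(a,b,z): 
    p=pxplane(c,330+(a+.0)/5,170+b/5,z); return p
H=.0857
def s(n,p): print(n,np.round(p,4))
pin=P(588,252,H+.017); s('pin',pin)
s('pin depth',px3d(c,447.6,220.4))
for n,a,b,z in [('cheek far L',442,152,H),('far R',714,180,H),('near L',395,718,H),('near R',670,748,H),('bar',582,686,H+.01),('tipL',519,397,H+.004),('tipR',617,399,H+.004),('pockL',540,490,H+.004),('pockR',602,490,H+.004),('seat nearL',448,312,H),('seat nearR',668,338,H),('stone a',308,148,.07),('hinge plate',155,215,.085)]: s(n,P(a,b,z))
# cheek top depth plane
s('cheek depth',px3d(c,420,290)); s('strap top', px3d(c,372,177)); 
sc=load('scene0')
s('strap top scene',px3d(sc,280+265/3,140+50/3)); s('strap mid',px3d(sc,280+232/3,140+170/3))
s('strap mid2',px3d(sc,280+240/3,140+230/3))
s('pin scene',pxplane(sc,280+403/3,140+378/3,H+.02))
s('clip bar scene',pxplane(sc,280+248/3,140+542/3,H+.01))
```

```text
pin [ 0.5877 -0.293   0.1027]
pin depth [ 0.587  -0.2918  0.1067]
cheek far L [ 0.6299 -0.2398  0.0857]
far R [ 0.6201 -0.3479  0.0857]
near L [ 0.405  -0.2207  0.0857]
near R [ 0.3955 -0.3275  0.0857]
bar [ 0.4191 -0.2909  0.0957]
tipL [ 0.5315 -0.269   0.0897]
tipR [ 0.5314 -0.3074  0.0897]
pockL [ 0.495  -0.2769  0.0897]
pockR [ 0.4954 -0.3012  0.0897]
seat nearL [ 0.5654 -0.242   0.0857]
seat nearR [ 0.5564 -0.3289  0.0857]
stone a [ 0.6339 -0.1887  0.07  ]
hinge plate [ 0.6028 -0.1254  0.085 ]
cheek depth [ 0.4514 -0.2424  0.0855]
strap top [ 0.6266 -0.1253  0.2818]
strap top scene [ 0.6282 -0.1312  0.2774]
strap mid [ 0.5957 -0.1347  0.193 ]
strap mid2 [ 0.6008 -0.1419  0.133 ]
pin scene [ 0.5864 -0.2951  0.1057]
clip bar scene [ 0.422  -0.2898  0.0957]
```

```bash
cat >> h.py <<'E'
yaw=np.radians(-5.0); CX=np.array([np.cos(yaw),np.sin(yaw),0]);CY=np.array([-np.sin(yaw),np.cos(yaw),0]);CZ=np.array([0,0,1.])
PIN=np.array([.5883,-.2918,.0857])   # axis at cheek top
L=np.array([CX,CY,CZ])
def loc(X): return (np.atleast_2d(X)-PIN)@L.T
def wor(X): return np.atleast_2d(X)@L+PIN
def cloud(c,step=1):
    k,d=K(c); v,u=np.mgrid[0:480:step,0:640:step]; z=c['z_map'][v,u].ravel()
    p=cv2.undistortPoints(np.stack([u.ravel(),v.ravel()],1).astype(float)[:,None],k,d)[:,0]
    X=np.c_[p,np.ones(len(p))]*z[:,None]; X=(X-np.array(c['t']))@np.array(c['R']); return X[z>0],u.ravel()[z>0],v.ravel()[z>0]
E
python3 - <<'E'
from h import *
for n in ['scene0','top0']:
    X,u,v=cloud(load(n)); l=loc(X)
    m=(abs(l[:,0])<.026)&(l[:,1]>.1)&(l[:,1]<.22)&(l[:,2]>.03)
    q=l[m]; print(n,m.sum())
    for z in np.arange(.03,.22,.02):
        w=q[abs(q[:,2]-z)<.01]
        if len(w): print(round(z,3),len(w),w[:,:2].mean(0).round(4),w[:,0].min().round(4),w[:,0].max().round(4), w[:,1].min().round(4),w[:,1].max().round(4))
X,u,v=cloud(load('top0'))
for x0 in np.arange(.2,.85,.05):
    print(round(x0,2),[int(1000*X[(abs(X[:,0]-x0)<.025)&(abs(X[:,1]-y0)<.025)][:,2].max()) if ((abs(X[:,0]-x0)<.025)&(abs(X[:,1]-y0)<.025)).any() else -1 for y0 in np.arange(.3,-.45,-.05)])
E
```

```text
scene0 1010
0.03 40 [-0.      0.1536] -0.0162 0.0237 0.1511 0.1589
0.05 90 [-0.0028  0.1525] -0.0174 0.018 0.1481 0.1608
0.07 104 [-0.0012  0.1533] -0.0169 0.0214 0.1494 0.1631
0.09 130 [0.0007 0.1561] -0.0175 0.0219 0.1508 0.1643
0.11 117 [-0.0003  0.1588] -0.0249 0.0256 0.1557 0.1653
0.13 138 [-0.0014  0.1607] -0.0252 0.026 0.1576 0.1673
0.15 79 [-0.0048  0.1621] -0.0246 0.0253 0.1589 0.1683
0.17 120 [-0.0031  0.1631] -0.025 0.0258 0.1594 0.1703
0.19 192 [-0.0007  0.1658] -0.0257 0.026 0.1604 0.1728
top0 288
0.03 4 [-0.0143  0.1579] -0.0175 -0.0047 0.1555 0.1597
0.05 11 [-0.0124  0.1584] -0.0183 0.0004 0.1521 0.1626
0.07 5 [-0.0168  0.1578] -0.0177 -0.015 0.1537 0.1622
0.09 16 [-0.0025  0.1548] -0.0148 0.0133 0.1533 0.1639
0.11 3 [-0.0213  0.1636] -0.0256 -0.013 0.1613 0.1647
0.13 9 [-0.0239  0.1646] -0.0258 -0.0171 0.1609 0.1668
0.15 8 [-0.0255  0.1648] -0.0258 -0.0253 0.163 0.167
0.17 7 [-0.0257  0.1656] -0.0259 -0.0251 0.1624 0.169
0.19 225 [-0.0005  0.1696] -0.0259 0.0255 0.1637 0.1746
0.2 [3, 5, 5, 5, 6, 4, 5, 5, 5, 5, 4, 4, 29, 124, 125]
0.25 [5, 5, 6, 6, 5, 5, 6, 5, 6, 5, 5, 5, 34, 121, 123]
0.3 [5, 7, 32, 35, 5, 33, 6, 5, 5, 5, 5, 5, 31, 124, 124]
0.35 [7, 6, 39, 5, 43, 42, 5, 5, 26, 4, 6, 6, 21, 91, 90]
0.4 [26, 30, 33, 35, 43, 44, 6, 6, 21, 21, 89, 101, 103, 87, 5]
0.45 [62, 58, 53, 49, 71, 43, 5, 6, 29, 23, 88, 97, 98, 89, 5]
0.5 [58, 60, 65, 67, 71, 63, 16, 5, 83, 83, 75, 95, 98, 90, 4]
0.55 [5, 5, 54, 66, 67, 5, 5, 5, 82, 83, 80, 95, 96, 89, 5]
0.6 [25, 6, 48, 51, 50, 6, 5, 5, 285, 284, 82, 83, 111, 83, 5]
0.65 [26, 26, 7, 55, 65, 49, 5, 6, 284, 283, 81, 82, 82, 30, 5]
0.7 [26, 27, 150, 143, 65, 45, 5, 6, 20, 20, 5, 5, 5, 5, 4]
0.75 [6, 140, 143, 151, 92, 167, 5, 5, 5, 5, 5, 5, 6, 5, 5]
0.8 [5, 138, 142, 5, 219, 243, 254, 257, 233, 232, 239, 260, 265, 243, 244]
```

```bash
cat >> h.py <<'E'
from scipy.spatial.transform import Rotation as Ro
def rows(targets):
    """targets: list of (world pos TCP, yaw deg) -> rows from current"""
    o=ctrl.get_obs(); R0=Ro.from_euler('xyz',o['eef_rot']); out=[]
    for p,y in targets:
        R=Ro.from_euler('xyz',[180,0,y],degrees=True)
        out.append(np.r_[(R0.inv()*R).as_rotvec(degrees=True).round(2),R0.inv().apply(np.array(p)-o['ee_pos']).round(4)])
    print('t',o['time_s'],'p',o['ee_pos'].round(4),'loc',loc(o['ee_pos']).round(4),'F',o['force'].round(1),'w',round(o['grip_width'],4),'rpy',np.degrees(o['eef_rot']).round(2))
    for r in out: print(r.tolist())
E
python3 - <<'E'
from h import *
A=wor([0,.215,.15+.06])[0]; print(A)
rows([(A,85)])
E
```

```text
[ 0.60703848 -0.07761814  0.2957    ]
t 0.15 p [0.146  0.5301 0.224 ] loc [[-0.5122  0.7802  0.1383]] F [-0.6 -0.2  0.5] w 0.0941 rpy [-179.95   -0.    164.6 ]
[-0.04, 0.03, 79.6, -0.6058, -0.4635, -0.0713]
```

Call:
send_rows:
  series:
    - [0,0,79.6,-0.606,-0.4635,-0.0713,-1]
    - [0,0,79.6,-0.606,-0.4635,-0.0713,-1]
    - [0,0,79.6,-0.606,-0.4635,-0.0713,-1]
    - [0,0,79.6,-0.606,-0.4635,-0.0713,-1]
    - [0,0,79.6,-0.606,-0.4635,-0.0713,-1]
    - [0,0,79.6,-0.606,-0.4635,-0.0713,-1]
    - [0,0,79.6,-0.606,-0.4635,-0.0713,-1]
    - [0,0,79.6,-0.606,-0.4635,-0.0713,-1]

```text
time_s: 0.95
ee_pos: [0.3875, 0.2111, 0.2619]
eef_rot: [3.141, -0.0, 1.667]
force: [1.8, 1.3, 0.0]
grip_width: 0.0334
```

Run:
```python
from h import *
A=wor([0,.215,.15+.06])[0]
rows([(A,85)])
```

```text
t 0.95 p [0.3875 0.2111 0.2619] loc [[-0.2439  0.4835  0.1762]] F [1.8 1.3 0. ] w 0.0334 rpy [ 1.7999e+02 -1.0000e-02  9.5490e+01]
[0.01, -0.01, 10.49, -0.3084, 0.1909, -0.0338]
```

Call:
send_rows:
  series:
    - [0,0,10.5,-0.308,0.191,-0.034,-1]
    - [0,0,10.5,-0.308,0.191,-0.034,-1]
    - [0,0,10.5,-0.308,0.191,-0.034,-1]
    - [0,0,10.5,-0.308,0.191,-0.034,-1]
    - [0,0,10.5,-0.308,0.191,-0.034,-1]
    - [0,0,10.5,-0.308,0.191,-0.034,-1]
    - [0,0,10.5,-0.308,0.191,-0.034,-1]
    - [0,0,10.5,-0.308,0.191,-0.034,-1]

```text
time_s: 1.75
ee_pos: [0.6096, -0.0777, 0.2948]
eef_rot: [-3.141, 0.0, 1.486]
force: [-0.3, 0.8, 0.3]
grip_width: 0.0005
```

Run:
```python
from h import *
rows([(wor([0,.215,.125+.019])[0],85)])
snap('scene','s2');
```

```text
t 1.75 p [ 0.6096 -0.0777  0.2948] loc [[0.0026 0.2151 0.2091]] F [-0.3  0.8  0.3] w 0.0005 rpy [-1.7994e+02  2.0000e-02  8.5170e+01]
[-0.06, 0.02, 0.17, -0.0001, -0.0025, 0.0651]
```

View pics/s2.png

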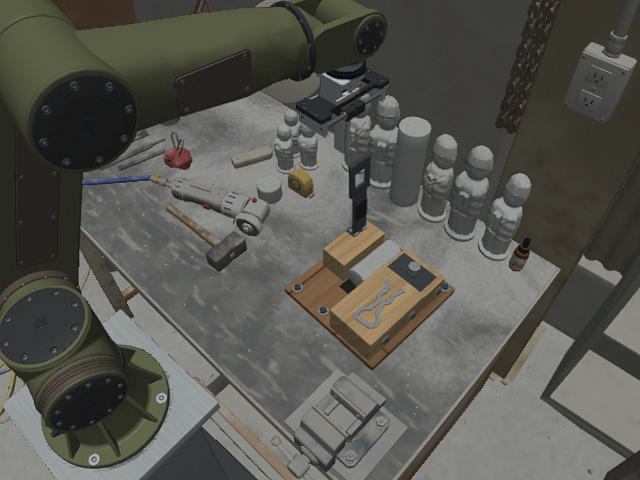

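The closed gripper hangs behind the strap's tip at about (350,140), with its wide body running along x. Next I lower it and push.

Call:
send_rows:
  series:
    - [0,0,0.2,0,-0.0025,0.035,-1]
    - [0,0,0.2,0,-0.0025,0.065,-1]
    - [0,0,0.2,0,-0.0025,0.065,-1]
    - [0,0,0.2,-0.015,-0.0025,0.065,-1]
    - [0,0,0.2,-0.03,-0.0025,0.065,-1]
    - [0,0,0.2,-0.04,-0.0025,0.065,-1]
    - [0,0,0.2,-0.05,-0.0025,0.065,-1]
    - [0,0,0.2,-0.05,-0.0025,0.065,-1]

```text
time_s: 2.6
ee_pos: [0.6015, -0.1252, 0.2312]
eef_rot: [3.141, 0.0, 1.484]
force: [0.7, -0.5, -0.5]
grip_width: 0.0005
```

Run:
```python
from h import *
T=[]
for th,r in zip(np.radians([85,77,69,61,53,45,37,29,22,15,9,4]),np.linspace(126,118,12)/1000):
    y=.155-r*np.cos(th)+.003*np.sin(th)+.008; z=-.0037+r*np.sin(th)+.003*np.cos(th)+.019
    T.append((wor([0,y,z])[0],85))
rows(T)
```

```text
t 2.6 p [ 0.6015 -0.1252  0.2312] loc [[-0.0013  0.1671  0.1455]] F [ 0.7 -0.5 -0.5] w 0.0005 rpy [1.7996e+02 2.0000e-02 8.5050e+01]
[0.04, 0.02, 0.05, -0.0121, 0.0013, 0.0044]
[0.04, 0.02, 0.05, -0.0294, 0.0013, 0.0074]
[0.04, 0.02, 0.05, -0.046, 0.0013, 0.0128]
[0.04, 0.02, 0.05, -0.0615, 0.0013, 0.0204]
[0.04, 0.02, 0.05, -0.0758, 0.0013, 0.0301]
[0.04, 0.02, 0.05, -0.0885, 0.0012, 0.0416]
[0.04, 0.02, 0.05, -0.0995, 0.0012, 0.0546]
[0.04, 0.02, 0.05, -0.1084, 0.0012, 0.069]
[0.04, 0.02, 0.05, -0.1144, 0.0012, 0.0824]
[0.04, 0.02, 0.05, -0.1187, 0.0012, 0.0964]
[0.04, 0.02, 0.05, -0.1209, 0.0012, 0.1087]
[0.04, 0.02, 0.05, -0.1216, 0.0011, 0.119]
```

Call:
send_rows:
  series:
    - [0,0,0,-0.012,0.0013,0.0044,-1]
    - [0,0,0,-0.0295,0.0013,0.0074,-1]
    - [0,0,0,-0.046,0.0013,0.0128,-1]
    - [0,0,0,-0.0615,0.0013,0.0204,-1]
    - [0,0,0,-0.076,0.0013,0.03,-1]
    - [0,0,0,-0.076,0.0013,0.03,-1]

```text
time_s: 3.2
ee_pos: [0.5954, -0.2015, 0.1983]
eef_rot: [-3.138, -0.0, 1.484]
force: [0.2, -0.3, 0.2]
grip_width: 0.0008
```

Run:
```python
from h import *
snap('scene','s3')
T=[]
for th,r in zip(np.radians([45,37,29,22,15,9,4]),np.linspace(123,118,7)/1000):
    y=.155-r*np.cos(th)+.003*np.sin(th)+.008; z=-.0037+r*np.sin(th)+.003*np.cos(th)+.019
    T.append((wor([0,y,z])[0],85))
rows(T)
```

```text
t 3.25 p [ 0.5958 -0.2005  0.1992] loc [[-0.0005  0.0917  0.1135]] F [-0.6 -0.1  0.5] w 0.0004 rpy [-1.7987e+02 -3.0000e-02  8.5050e+01]
[-0.13, -0.03, 0.05, -0.0135, 0.0005, 0.0091]
[-0.13, -0.03, 0.05, -0.0244, 0.0005, 0.0223]
[-0.13, -0.03, 0.05, -0.0333, 0.0005, 0.0368]
[-0.13, -0.03, 0.05, -0.0393, 0.0005, 0.0503]
[-0.13, -0.03, 0.05, -0.0435, 0.0006, 0.0643]
[-0.13, -0.03, 0.05, -0.0456, 0.0006, 0.0767]
[-0.13, -0.03, 0.05, -0.0462, 0.0006, 0.087]
```

View pics/s3.png

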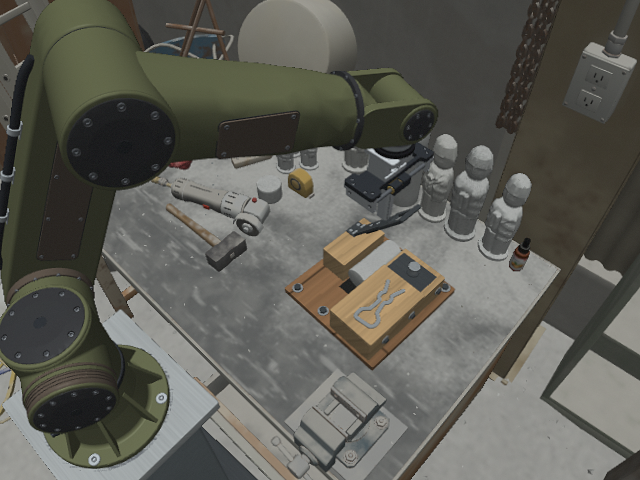

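The strap is tilted well over, from the hinge near (350,233) to its tip near (415,210). I keep pushing.

Call:
send_rows:
  series:
    - [0,0,0,-0.0135,0.0005,0.009,-1]
    - [0,0,0,-0.0245,0.0005,0.022,-1]
    - [0,0,0,-0.033,0.0005,0.037,-1]
    - [0,0,0,-0.039,0.0005,0.05,-1]
    - [0,0,0,-0.0435,0.0005,0.064,-1]
    - [0,0,0,-0.0455,0.0005,0.077,-1]
    - [0,0,0,-0.046,0.0005,0.084,-1]
    - [0,0,0,-0.046,0.0005,0.087,-1]

```text
time_s: 4.05
ee_pos: [0.5928, -0.245, 0.1126]
eef_rot: [-3.14, -0.0, 1.486]
force: [-0.0, -0.2, 1.9]
grip_width: 0.0003
```

Run:
```python
from h import *
rows([(wor([0,.045,.019-.0007])[0],85)])
```

```text
t 4.05 p [ 0.5928 -0.245   0.1126] loc [[0.0004 0.047  0.0269]] F [-0.  -0.2  1.9] w 0.0003 rpy [-1.7993e+02 -3.0000e-02  8.5150e+01]
[-0.07, -0.03, 0.15, -0.002, -0.0004, 0.0086]
```

Call:
send_rows:
  series:
    - [0,0,0,-0.002,0,0.004,-1]
    - [0,0,0,-0.002,0,0.008,-1]
    - [0,0,0,-0.002,0,0.01,-1]
    - [0,0,0,-0.002,0,0.011,-1]
    - [0,0,0,-0.002,0,0.011,-1]

```text
time_s: 4.55
ee_pos: [0.5931, -0.2474, 0.1043]
eef_rot: [3.141, 0.001, 1.486]
force: [-5.7, 2.7, 12.5]
grip_width: 0.0004
```

Run:
```python
from h import *
rows([(wor([0,.045,.019-.0007])[0],85)])
```

```text
t 4.55 p [ 0.5931 -0.2474  0.1043] loc [[0.0009 0.0447 0.0186]] F [-5.7  2.7 12.5] w 0.0004 rpy [1.7994e+02 3.0000e-02 8.5150e+01]
[0.06, 0.03, 0.15, 0.0003, -0.0009, 0.0002]
```

Call:
send_rows:
  series:
    - [0,0,0,0,0,-0.03,-1]
    - [0,0,0,0,0,-0.08,-1]
    - [0,0,0,0,0,-0.13,-1]

```text
time_s: 4.85
ee_pos: [0.5926, -0.2471, 0.2341]
eef_rot: [-3.141, -0.0, 1.486]
force: [0.2, -0.4, 0.1]
grip_width: 0.0004
```

Run:
```python
from h import *
c=snap('scene','s4')
# strap check
X,u,v=cloud(c);l=loc(X);m=(abs(l[:,0])<.018)&(l[:,1]>.03)&(l[:,1]<.14)&(abs(l[:,2])<.03)
q=l[m]; print(m.sum(),np.polyfit(q[:,1],q[:,2],1),q[:,2].mean())
m=(abs(l[:,0]+.07)<.03)&(abs(l[:,1]+.04)<.01)&(abs(l[:,2])<.03);print('cheek',l[m][:,2].mean())
m=(abs(l[:,0])<.02)&(abs(l[:,1]+.033)<.006)&(abs(l[:,2])<.03);print('strap end',m.sum(),l[m][:,2].mean())
rows([(np.array([.438,-.290,.25]),175)])
crop('s4',300,200,480,370,4,'s4c'); print(ctrl.get_obs()['qpos'])
```

```text
790 [-0.00127589 -0.00318781] -0.003296439465582531
cheek -0.0011282774537385038
strap end 82 -0.0010997708043132305
t 4.9 p [ 0.5945 -0.248   0.2442] loc [[0.0024 0.0442 0.1585]] F [0.7 0.2 8.6] w 0.0003 rpy [179.37   0.24  85.15]
[0.31, 0.68, -89.84, -0.0551, -0.1524, -0.0073]
[-4.52004999e-01  4.95674523e-01  1.20512206e+00  5.09342674e-05
  1.42906450e+00 -3.67435658e-01]
```

View pics/s4c.png

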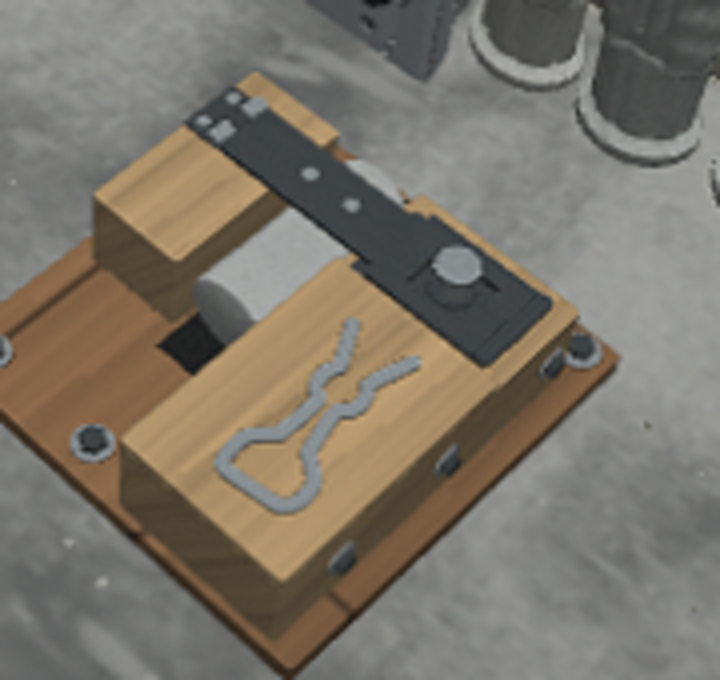

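The strap lies flat and level, with the pin standing through its slot at (457,265) in the crop. Now I move over the clip.

Call:
send_rows:
  series:
    - [0,0,-89.84,-0.0551,-0.1524,-0.016,1]
    - [0,0,-89.84,-0.0551,-0.1524,-0.016,1]
    - [0,0,-89.84,-0.0551,-0.1524,-0.016,1]
    - [0,0,-89.84,-0.0551,-0.1524,-0.016,1]
    - [0,0,-89.84,-0.0551,-0.1524,-0.016,1]
    - [0,0,-89.84,-0.0551,-0.1524,-0.016,1]
    - [0,0,-89.84,-0.0551,-0.1524,-0.016,1]
    - [0,0,-89.84,-0.0551,-0.1524,-0.016,1]

```text
time_s: 5.7
ee_pos: [0.4364, -0.2893, 0.2487]
eef_rot: [-3.141, 0.001, 2.692]
force: [0.1, 0.2, -0.6]
grip_width: 0.0612
```

Call:
send_rows:
  series:
    - [0,0,-22,0,0,0,1]
    - [0,0,-22,0,0,0,1]
    - [0,0,-22,0,0,0,1]
    - [0,0,-22,0,0,0,1]

```text
time_s: 6.1
ee_pos: [0.4364, -0.2893, 0.2487]
eef_rot: [-3.141, 0.0, 3.071]
force: [-0.8, -0.0, -0.1]
grip_width: 0.0925
```

Run:
```python
from h import *
rows([(np.array([.438,-.290,.25]),175)])
snap('wrist','w5'); snap('top','t5')
```

```text
t 6.1 p [ 0.4364 -0.2893  0.2487] loc [[-0.1515 -0.0107  0.163 ]] F [-0.8 -0.  -0.1] w 0.0925 rpy [-1.7999e+02  2.0000e-02  1.7597e+02]
[-0.01, 0.02, 0.97, -0.0016, -0.0006, -0.0013]
```

View pics/w5.png

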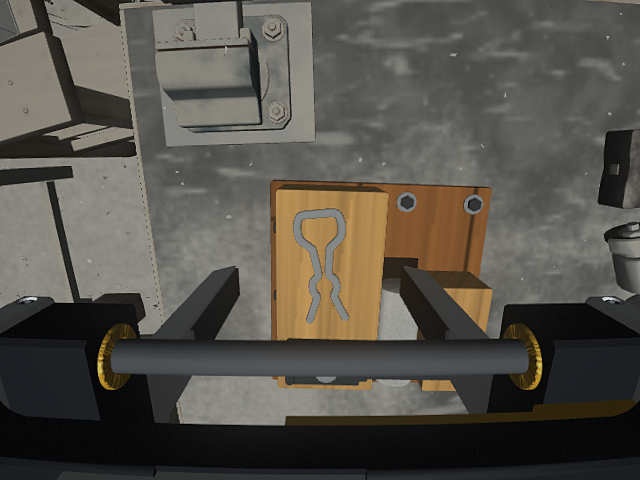

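Run:
```python
from h import *
crop('w5',270,185,400,335,5,'w5c')
```

```text
(no output)
```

View pics/w5c.png

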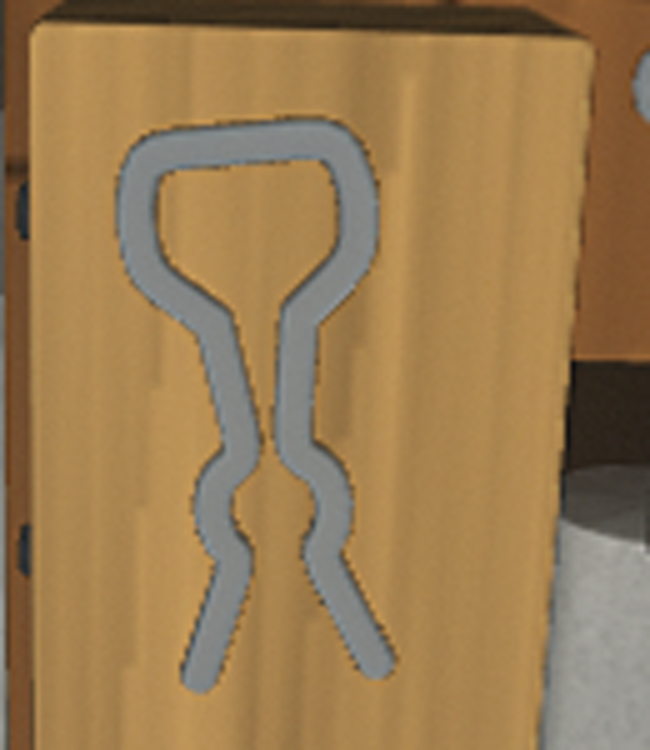

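Run:
```python
from h import *
c=load('w5'); H=.0857
def P(a,b,z): return pxplane(c,270+a/5,185+b/5,z)
for n,a,b,z in [('bar',243,145,H+.01),('side',249,205,H+.004),('sideL',118,205,H+.004),('sideR',380,205,H+.004),('pock',273,503,H+.004),('tips',288,668,H+.004),('cornR',35,30,H),('cornL',592,40,H)]:
    p=P(a,b,z); print(n,p.round(4),loc(p).round(4))
```

```text
bar [ 0.4205 -0.2893  0.0957] [[-0.1674 -0.0122  0.01  ]]
side [ 0.4334 -0.2891  0.0897] [[-0.1546 -0.0108  0.004 ]]
sideL [ 0.4316 -0.3144  0.0897] [[-0.1541 -0.0362  0.004 ]]
sideR [ 0.4352 -0.2637  0.0897] [[-0.155   0.0147  0.004 ]]
pock [ 0.4954 -0.2885  0.0897] [[-0.0929 -0.0048  0.004 ]]
tips [ 0.5324 -0.2878  0.0897] [[-0.056  -0.0009  0.004 ]]
cornR [ 0.3971 -0.3277  0.0857] [[-0.1873 -0.0524  0.    ]]
cornL [ 0.4064 -0.221   0.0857] [[-0.1873  0.0547  0.    ]]
```

Run:
```python
from h import *
rows([(np.array([.4385,-.289,.16]),181),(np.array([.4385,-.289,.106]),181)])
```

```text
t 6.2 p [ 0.4364 -0.2893  0.2487] loc [[-0.1515 -0.0107  0.163 ]] F [-0.4  0.2  0.3] w 0.0939 rpy [-1.7999e+02  1.0000e-02  1.7575e+02]
[-0.01, 0.01, -5.25, -0.002, 0.0004, 0.0887]
[-0.01, 0.01, -5.25, -0.002, 0.0004, 0.1427]
```

Call:
send_rows:
  series:
    - [0,0,-5.25,-0.002,0.0004,0.05,1]
    - [0,0,-5.25,-0.002,0.0004,0.09,1]
    - [0,0,-5.25,-0.002,0.0004,0.12,1]
    - [0,0,-5.25,-0.002,0.0004,0.135,1]
    - [0,0,-5.25,-0.002,0.0004,0.1425,1]
    - [0,0,-5.25,-0.002,0.0004,0.1425,1]
  force: 30

```text
time_s: 6.8
ee_pos: [0.4384, -0.2891, 0.106]
eef_rot: [3.141, -0.0, -3.123]
force: [0.8, -0.5, -0.3]
grip_width: 0.0938
```

Call:
send_rows:
  series:
    - [0,0,0,0,0,0,0.3]
    - [0,0,0,0,0,0,-0.2]
    - [0,0,0,0,0,0,-0.4]
    - [0,0,0,0,0,0,-0.4]
    - [0,0,0,0,0,0,-0.4]
    - [0,0,0,0,0,0,-0.4]
  force: 30

```text
time_s: 7.4
ee_pos: [0.4384, -0.2891, 0.1062]
eef_rot: [-3.142, 0.0, -3.122]
force: [-0.9, 0.9, 0.9]
grip_width: 0.0504
```

Run:
```python
from h import *
rows([])
snap('wrist','w6'); snap('scene','s6'); crop('s6',280,180,480,380,3,'s6c')
```

```text
t 7.4 p [ 0.4384 -0.2891  0.1062] loc [[-0.1495 -0.0103  0.0205]] F [-0.9  0.9  0.9] w 0.0504 rpy [-1.8000e+02  1.0000e-02 -1.7886e+02]
```

View pics/w6.png

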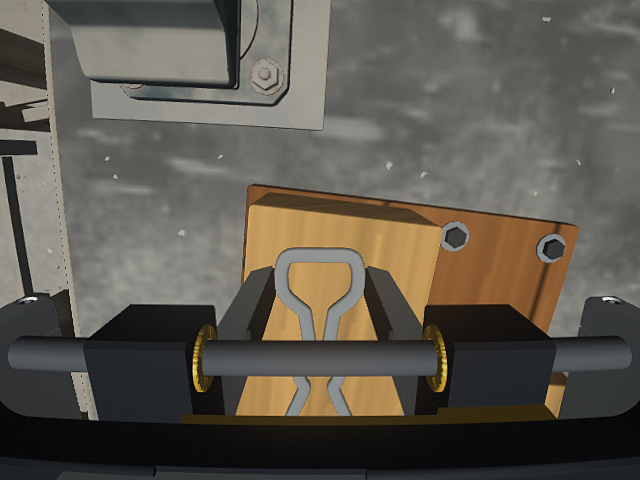

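View pics/s6c.png

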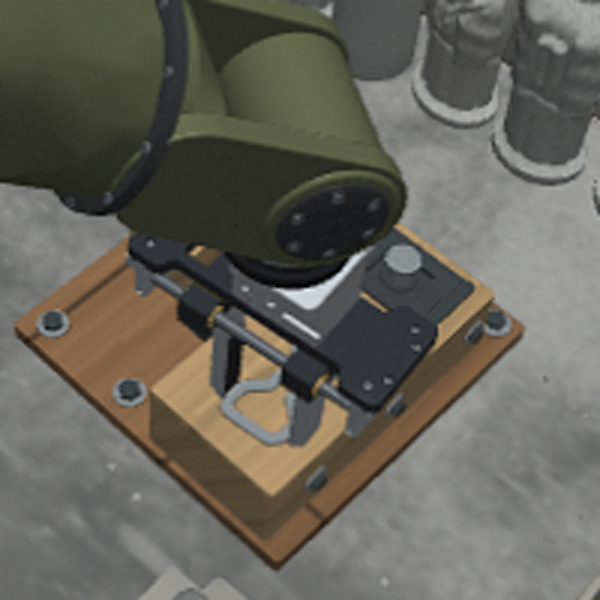

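Run:
```python
from h import *
rows([(wor([-.145,0.0005,.0210])[0],175),(wor([-.10,0.0005,.0210])[0],175)])
```

```text
t 7.5 p [ 0.4384 -0.2891  0.1062] loc [[-0.1495 -0.0104  0.0205]] F [0.2 0.9 0.8] w 0.0505 rpy [-180.      0.   -178.86]
[-0.0, 0.0, 6.14, -0.0057, 0.0103, -0.0005]
[-0.0, 0.0, 6.14, -0.0504, 0.0055, -0.0004]
```

Call:
send_rows:
  series:
    - [0,0,3,-0.003,0.005,-0.0005,-0.5]
    - [0,0,6.14,-0.0057,0.0103,-0.0005,-0.5]
    - [0,0,6.14,-0.015,0.0093,-0.0005,-0.5]
    - [0,0,6.14,-0.025,0.0082,-0.0005,-0.5]
    - [0,0,6.14,-0.035,0.0072,-0.0005,-0.5]
    - [0,0,6.14,-0.045,0.0061,-0.0005,-0.5]
    - [0,0,6.14,-0.045,0.0061,-0.0005,-0.5]
  force: 50

```text
time_s: 8.2
ee_pos: [0.4844, -0.2822, 0.1065]
eef_rot: [-3.142, 0.0, 3.056]
force: [-0.7, -0.8, -1.0]
grip_width: 0.0497
```

Run:
```python
from h import *
rows([(wor([-.0575,0.0005,.0210])[0],175)])
snap('top','t7'); snap('scene','s7'); snap('wrist','w7');crop('s7',300,180,460,340,4,'s7c'); crop('t7',380,170,500,310,5,'t7c')
```

```text
t 8.2 p [ 0.4844 -0.2822  0.1065] loc [[-0.1043  0.0005  0.0208]] F [-0.7 -0.8 -1. ] w 0.0497 rpy [-1.8000e+02  1.0000e-02  1.7507e+02]
[-0.0, 0.01, 0.07, -0.0468, -0.0001, -0.0002]
```

View pics/s7c.png

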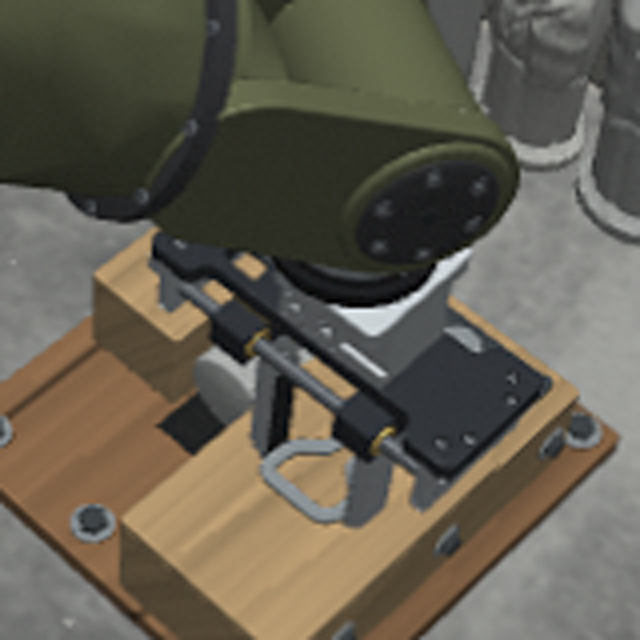

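View pics/t7c.png

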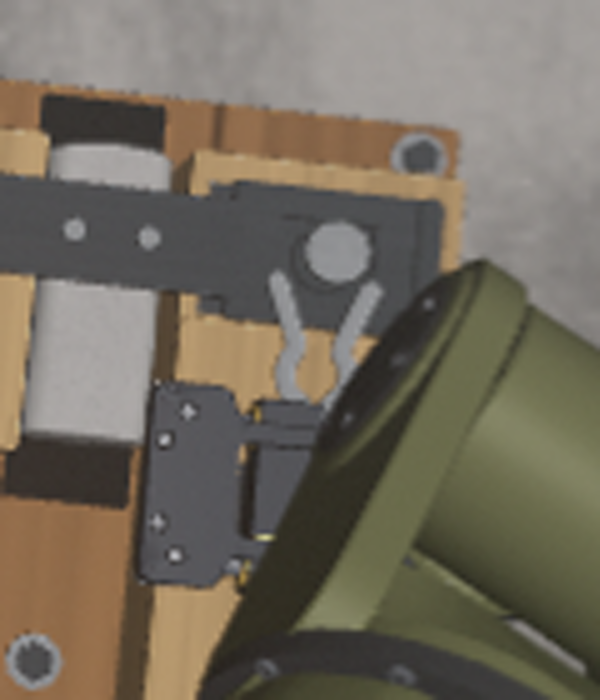

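View pics/w7.png

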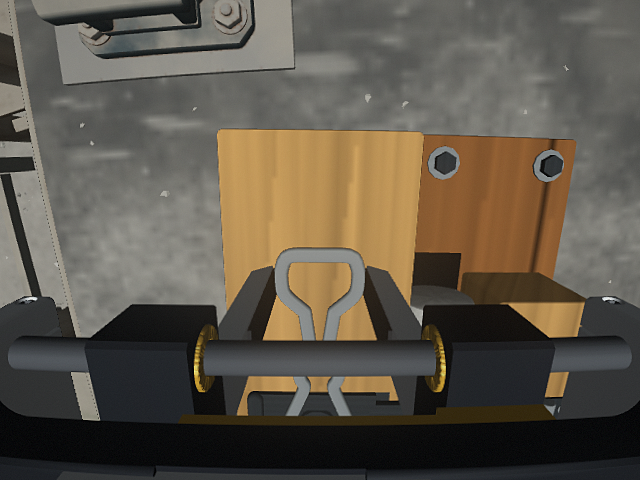

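The legs straddle the pin. In the crop the tips are at (278,278) and (374,290), and the head at (338,252) corrects to about (329,257) for parallax, so the clip is centred. I push on.

Call:
send_rows:
  series:
    - [0,0,0,-0.008,0,0,-0.5]
    - [0,0,0,-0.016,0,0,-0.5]
    - [0,0,0,-0.022,0,0,-0.5]
    - [0,0,0,-0.027,0,0,-0.5]
    - [0,0,0,-0.032,0,0,-0.5]
    - [0,0,0,-0.036,0,0,-0.5]
  force: 60

```text
time_s: 8.95
ee_pos: [0.518, -0.2853, 0.1062]
eef_rot: [3.141, -0.004, 3.054]
force: [-12.9, -0.6, 4.9]
grip_width: 0.0498
```

Call:
send_rows:
  series:
    - [0,0,0,-0.003,0,0,-0.5]
    - [0,0,0,-0.006,0,0,-0.5]
    - [0,0,0,-0.008,0,0,-0.5]
    - [0,0,0,-0.008,0,0,-0.5]

```text
time_s: 9.35
ee_pos: [0.5279, -0.2862, 0.1069]
eef_rot: [-3.141, 0.002, 3.054]
force: [4.5, -3.3, -1.1]
grip_width: 0.0497
```

Run:
```python
from h import *
rows([(wor([-.0575,0.0005,.0210])[0],175)])
snap('top','t8'); snap('wrist','w8');crop('t8',380,170,500,310,5,'t8c')
```

```text
t 9.35 p [ 0.5279 -0.2862  0.1069] loc [[-0.0607  0.0004  0.0212]] F [ 4.5 -3.3 -1.1] w 0.0497 rpy [-1.7997e+02  1.1000e-01  1.7501e+02]
[-0.03, 0.11, 0.01, -0.0032, 0.0001, 0.0002]
```

View pics/t8c.png

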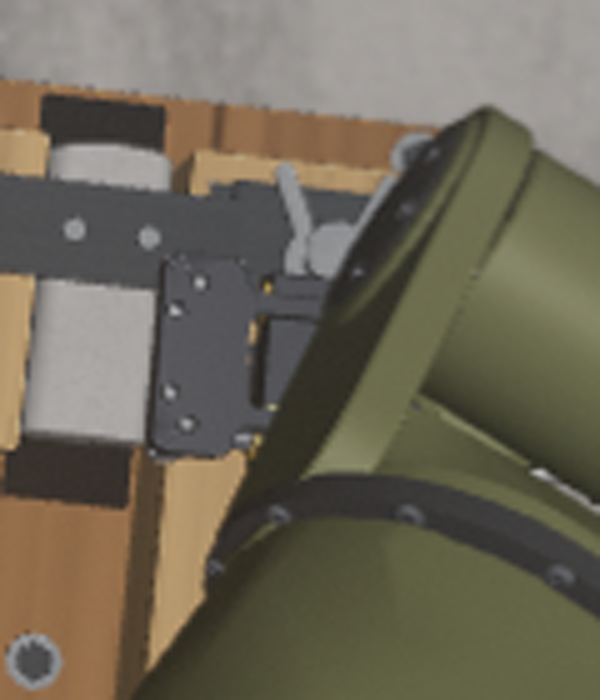

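View pics/w8.png

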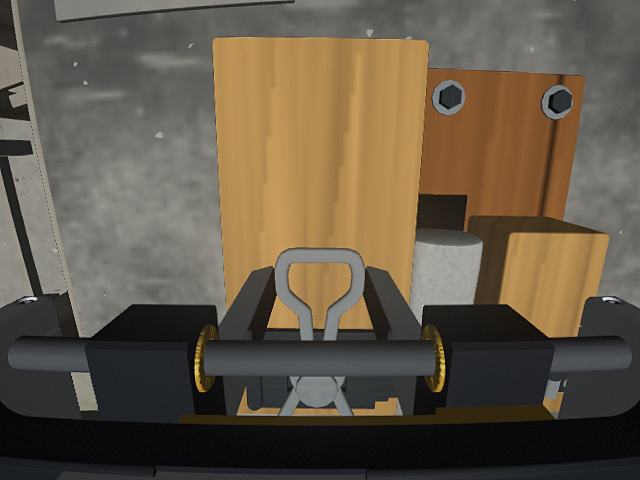

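The push force dropped from −13 N to +4.5 N, which fits the bulges having snapped past. I release and back off to check.

Call:
send_rows:
  series:
    - [0,0,0,-0.001,0,0,0.2]
    - [0,0,0,-0.001,0,0,0.5]
    - [0,0,0,-0.001,0,0,0.5]
    - [0,0,0,-0.001,0,0,0.5]
    - [0,0,0,-0.001,0,-0.03,0.5]
    - [0,0,0,-0.001,0,-0.08,0.5]
    - [0,0,0,0.04,0,-0.12,0.5]
    - [0,0,0,0.09,0,-0.15,0.5]

```text
time_s: 10.25
ee_pos: [0.45, -0.279, 0.2503]
eef_rot: [-3.141, 0.002, 3.055]
force: [0.1, -1.3, 0.4]
grip_width: 0.0707
```

Call:
send_rows:
  series:
    - [0,0,0,0.03,-0.04,-0.03,0.5]
    - [0,0,0,0.06,-0.08,-0.06,0.5]
    - [0,0,0,0.09,-0.12,-0.06,0.5]
    - [0,0,0,0.09,-0.16,-0.06,0.5]
    - [0,0,0,0.09,-0.2,-0.06,0.5]
    - [0,0,0,0.09,-0.2,-0.06,0.5]

```text
time_s: 10.85
ee_pos: [0.3417, -0.4741, 0.307]
eef_rot: [3.141, -0.001, 3.051]
force: [-0.6, 1.2, -0.7]
grip_width: 0.0706
```

Run:
```python
from h import *
rows([])
snap('top','t9'); snap('scene','s9');crop('t9',380,170,500,310,5,'t9c');crop('s9',300,180,460,340,4,'s9c')
```

```text
t 10.85 p [ 0.3417 -0.4741  0.307 ] loc [[-0.2298 -0.2031  0.2213]] F [-0.6  1.2 -0.7] w 0.0706 rpy [ 1.7994e+02 -7.0000e-02  1.7479e+02]
```

View pics/t9c.png

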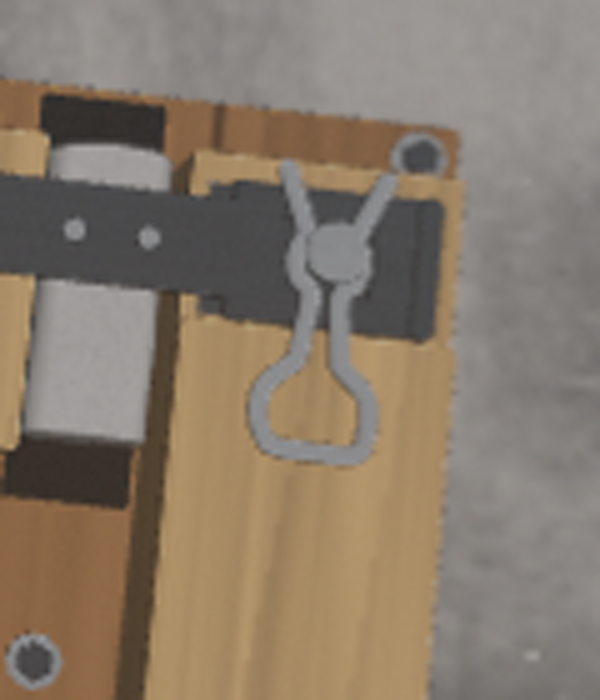

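View pics/s9c.png

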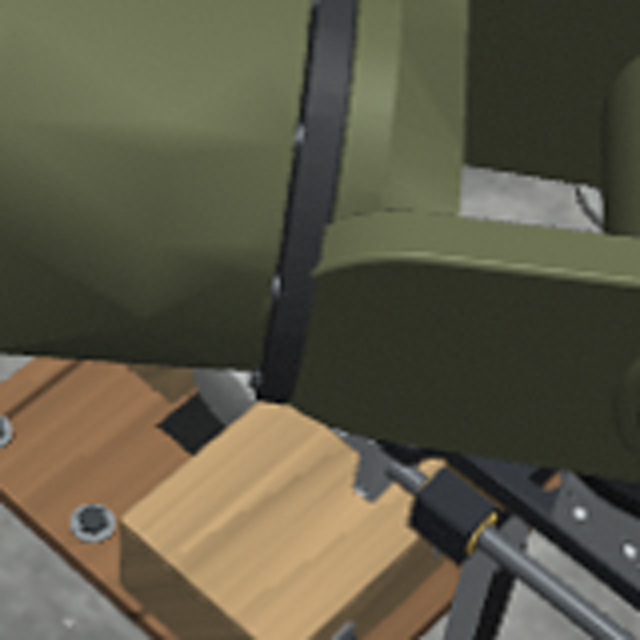

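View pics/t9.png

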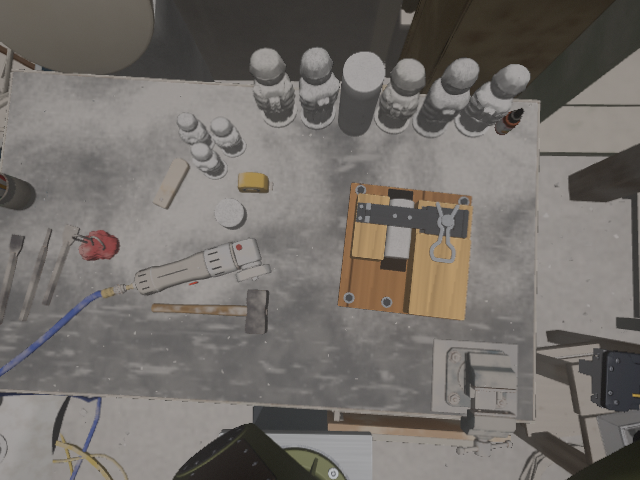

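Run:
```python
from h import *
c=load('t9')
for n,a,b,z in [('bar',316,453,.0957),('pinhead',338,252,.1057),('tipL',287,165,.0897),('tipR',391,180,.0897)]:
    print(n,loc(pxplane(c,380+a/5,170+b/5,z)).round(4))
X,u,v=cloud(c);l=loc(X)
m=(abs(l[:,0])<.015)&(l[:,1]>.03)&(l[:,1]<.135)&(abs(l[:,2])<.03);q=l[m];print(np.polyfit(q[:,1],q[:,2],1),q[:,2].mean())
m=(abs(l[:,0]+.15)<.03)&(abs(l[:,1])<.03)&(abs(l[:,2])<.03);print(l[m][:,2].mean())
```

```text
bar [[-0.0792 -0.0007  0.01  ]]
pinhead [[-0.0011 -0.0004  0.02  ]]
tipL [[0.0346 0.0182 0.004 ]]
tipR [[ 0.0328 -0.0232  0.004 ]]
[ 0.00098907 -0.00038492] -0.00030348121121659644
0.0002876680710463966
```

The clip sits round the pin, but the bar measures 78 mm behind it against the nominal 76 mm. That is within calibration error, so I'll nudge the bar gently to be sure it is fully home.

Run:
```python
from h import *
rows([(wor([-.125,0,.15])[0],175),(wor([-.125,0,.06])[0],175),(wor([-.125,0,.024])[0],175),(wor([-.095,0,.024])[0],175)])
```

```text
t 10.95 p [ 0.343  -0.4709  0.3077] loc [[-0.2287 -0.1998  0.222 ]] F [-0.  -0.   0.5] w 0.0705 rpy [ 1.7994e+02 -4.0000e-02  1.7494e+02]
[0.06, -0.04, -0.06, -0.1036, 0.1998, 0.0722]
[0.06, -0.04, -0.06, -0.1036, 0.1997, 0.1622]
[0.06, -0.04, -0.06, -0.1037, 0.1997, 0.1982]
[0.06, -0.04, -0.06, -0.1337, 0.1997, 0.1982]
```

Call:
send_rows:
  series:
    - [0,0,0,-0.1036,0.1998,0.072,-1]
    - [0,0,0,-0.1036,0.1998,0.072,-1]
    - [0,0,0,-0.1036,0.1998,0.072,-1]
    - [0,0,0,-0.1036,0.1998,0.072,-1]
    - [0,0,0,-0.1036,0.1998,0.072,-1]
    - [0,0,0,-0.1036,0.1998,0.072,-1]
    - [0,0,0,-0.1036,0.1998,0.072,-1]

```text
time_s: 11.65
ee_pos: [0.4642, -0.2792, 0.2368]
eef_rot: [-3.141, 0.0, 3.057]
force: [0.3, -0.9, 0.4]
grip_width: 0.0178
```

Call:
send_rows:
  series:
    - [0,0,0,0,0,0.045,-1]
    - [0,0,0,0,0,0.09,-1]
    - [0,0,0,0,0,0.115,-1]
    - [0,0,0,0,0,0.126,-1]
    - [0,0,0,0,0,0.126,-1]

```text
time_s: 12.15
ee_pos: [0.4635, -0.2809, 0.1102]
eef_rot: [3.141, -0.001, 3.054]
force: [-0.1, -1.1, 1.0]
grip_width: 0.0003
```

Run:
```python
from h import *
rows([(wor([-.095,0,.024])[0],175)])
```

```text
t 12.15 p [ 0.4635 -0.2809  0.1102] loc [[-1.253e-01 -1.000e-04  2.450e-02]] F [-0.1 -1.1  1. ] w 0.0003 rpy [ 1.7997e+02 -5.0000e-02  1.7497e+02]
[0.03, -0.05, -0.03, -0.0303, 0.0001, 0.0004]
```

Call:
send_rows:
  series:
    - [0,0,0,-0.015,0,0,-1]
    - [0,0,0,-0.025,0,0,-1]
    - [0,0,0,-0.03,0,0,-1]
    - [0,0,0,-0.032,0,0,-1]
    - [0,0,0,-0.032,0,0,-1]

```text
time_s: 12.65
ee_pos: [0.4959, -0.2834, 0.1107]
eef_rot: [-3.141, 0.0, 3.055]
force: [-0.5, -0.1, 0.7]
grip_width: 0.0004
```

Call:
send_rows:
  series:
    - [0,0,0,-0.001,0,0,-1]
    - [0,0,0,-0.001,0,0,-1]

```text
time_s: 12.85
ee_pos: [0.4967, -0.2835, 0.1105]
eef_rot: [-3.142, -0.0, 3.054]
force: [-0.9, 0.1, 1.1]
grip_width: 0.0006
```

Call:
send_rows:
  series:
    - [0,0,0,-0.001,0,0,-1]
    - [0,0,0,-0.001,0,0,-1]

```text
time_s: 13.05
ee_pos: [0.4978, -0.2836, 0.1104]
eef_rot: [-3.142, -0.0, 3.054]
force: [0.4, -0.3, 0.7]
grip_width: 0.0005
```

Call:
send_rows:
  series:
    - [0,0,0,-0.001,0,0,-1]
    - [0,0,0,-0.001,0,0,-1]

```text
time_s: 13.25
ee_pos: [0.4988, -0.2836, 0.1104]
eef_rot: [-3.142, -0.0, 3.054]
force: [-0.7, 0.1, 0.5]
grip_width: 0.0004
```

Call:
send_rows:
  series:
    - [0,0,0,-0.001,0,0,-1]
    - [0,0,0,-0.001,0,0,-1]

```text
time_s: 13.45
ee_pos: [0.4999, -0.2837, 0.1104]
eef_rot: [-3.142, 0.0, 3.054]
force: [-0.0, -0.2, 0.2]
grip_width: 0.0006
```

Run:
```python
from h import *
rows([]); snap('scene','s11'); crop('s11',300,180,460,340,4,'s11c')
```

```text
t 13.45 p [ 0.4999 -0.2837  0.1104] loc [[-0.0888  0.0003  0.0247]] F [-0.  -0.2  0.2] w 0.0006 rpy [-180.      0.    175.01]
```

View pics/s11c.png

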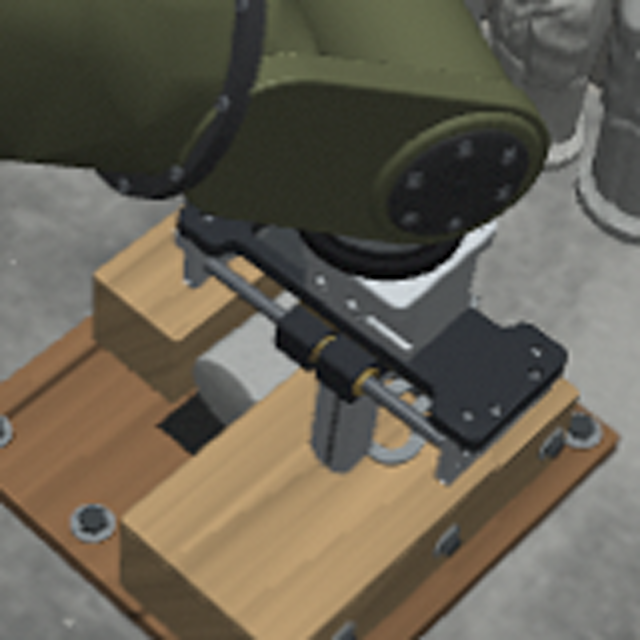

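Call:
send_rows:
  series:
    - [0,0,0,-0.001,0,0,-1]
    - [0,0,0,-0.002,0,0,-1]
    - [0,0,0,-0.002,0,0,-1]

```text
time_s: 13.8
ee_pos: [0.5013, -0.2838, 0.1103]
eef_rot: [3.141, -0.002, 3.054]
force: [-6.3, 1.1, 3.8]
grip_width: 0.0006
```

Call:
send_rows:
  series:
    - [0,0,0,-0.001,0,0,-1]
    - [0,0,0,-0.001,0,0,-1]

```text
time_s: 14.0
ee_pos: [0.5016, -0.2838, 0.1102]
eef_rot: [3.141, -0.004, 3.054]
force: [-11.9, 2.6, 5.9]
grip_width: 0.0006
```

Call:
send_rows:
  series:
    - [0,0,0,-0.001,0,0,-1]
    - [0,0,0,-0.001,0,0,-1]

```text
time_s: 14.2
ee_pos: [0.5019, -0.2839, 0.1101]
eef_rot: [3.141, -0.005, 3.054]
force: [-18.3, 2.6, 9.2]
grip_width: 0.0007
```

The bar is hard against a stop: 18 N moved it only 0.3 mm. The finger contact puts it about 75 mm behind the pin, so the pocket is home. I back away.

Call:
send_rows:
  series:
    - [0,0,0,0.01,0,0,-1]
    - [0,0,0,0.03,0,0,-1]
    - [0,0,0,0.04,0,-0.04,-1]
    - [0,0,0,0.06,-0.03,-0.09,-1]
    - [0,0,0,0.09,-0.07,-0.12,-1]
    - [0,0,0,0.12,-0.11,-0.15,-1]
    - [0,0,0,0.13,-0.15,-0.17,-1]
    - [0,0,0,0.13,-0.18,-0.17,-1]

```text
time_s: 15.0
ee_pos: [0.3576, -0.4534, 0.2838]
eef_rot: [-3.138, 0.003, 3.055]
force: [0.6, 0.3, -0.2]
grip_width: 0.0007
```

Call:
send_rows:
  series:
    - [0,0,0,0,0,0,-1]
    - [0,0,0,0,0,0,-1]
    - [0,0,0,0,0,0,-1]

```text
time_s: 15.3
ee_pos: [0.359, -0.4512, 0.28]
eef_rot: [3.141, -0.0, 3.055]
force: [0.1, -0.2, -0.2]
grip_width: 0.001
```

Run:
```python
from h import *
rows([])
c=snap('top','t12');crop('t12',330,170,490,330,5,'t12c')
a=load('top0')['pixels'].astype(int);d=abs(a-c['pixels']).sum(2);print('changed px left region (bystanders):',(d[160:340,140:300]>60).sum())
```

```text
t 15.3 p [ 0.359  -0.4512  0.28  ] loc [[-0.2146 -0.1788  0.1943]] F [ 0.1 -0.2 -0.2] w 0.001 rpy [ 1.7996e+02 -1.0000e-02  1.7505e+02]
changed px left region (bystanders): 0
```

View pics/t12c.png

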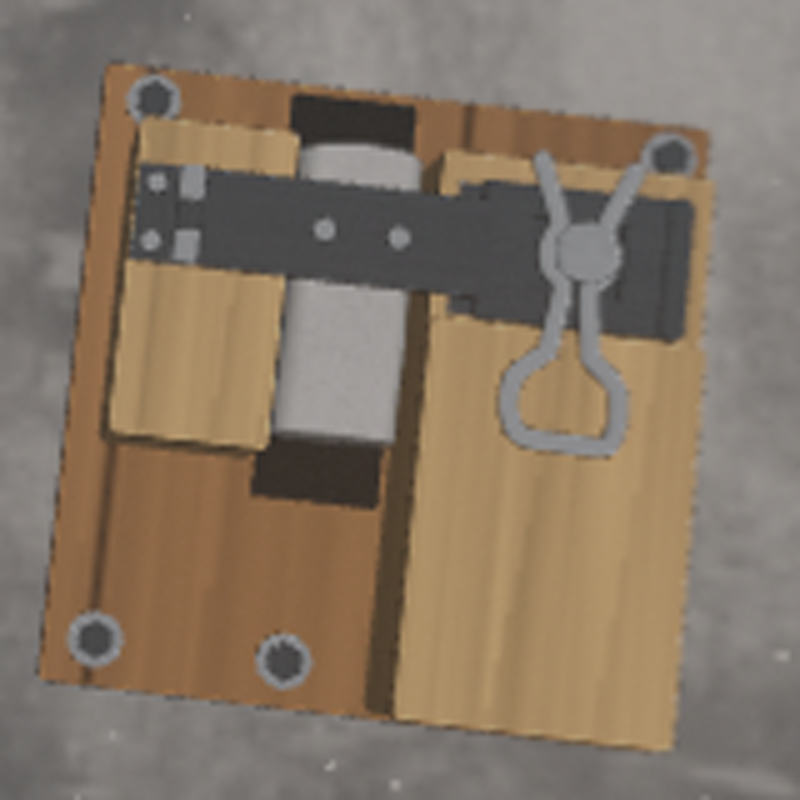

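The strap is down, the clip sits round the pin at (588,252), the stone is where it was, and the bystander region is unchanged pixel for pixel.

```bash
python3 -c "
from station import ctrl
print(ctrl.hand_in())"
```

```text
the job is handed in; nothing more can be done
None
```

The strap is down across the stone and the hairpin clip is snapped onto the pin. I handed the job in at about 15 s of the 58 s allowed, with the arm clear of everything.

- **Strap:** I pushed it over with the closed fingers and pressed it down with about 12 N. After the clip went on it measured flat (slope about 0.001) and level with the cheek top to within about 1 mm, with the pin standing through the slot.
- **Clip:** I gripped it by the bow, lined it up with the cheek and pushed it onto the neck. The push force rose to about 13 N and then reversed as the bulges snapped past.
- **Check that disagreed:** The camera put the clip's bar 78 mm behind the pin instead of the nominal 76 mm. I pushed the bar by up to 18 N; it was against a hard stop, and the finger contact put it about 75 mm behind the pin. I take the clip as fully home and the difference as calibration error.
- **Everything else:** The last top view shows the stone still lying in the cradle. The area with the hammer, tape measure and granite cap showed no changed pixels from the start.

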